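# Put the water-test kit away in its caddy

### The arm

A 6-joint arm with a two-finger parallel gripper is mounted at the origin on a cart in front of the work surface, level with it; the furniture and walls round the work are solid. World frame = base frame: x ahead of the robot, y to its left, z up, the work surface at z = 0. Lengths are in m, angles in rad, forces in N, time in s.
With the tool pointing down it reaches from about 0.3 to 0.825 m from the base axis. Payload 5.4 kg.
Tool frame: the origin (TCP) lies on the centre line of the jaws, within the pads' length; the fingertips stand 11 mm ahead of it and the grasp point (between the pads) lies 8 mm behind it; z points along the fingers, y is the line along which they close (so a half turn about z gives the same grasp; the last joint's range is limited). The gripper opens to 92 mm and grips with 3 to 60 N. Pads are 20 mm wide; open, the fingers measure 128 mm over their backs; the gripper's body (75 mm by 189 mm) begins 69 mm behind the grasp point.
Start: joints at [-1.456, 0.158, 1.597, -0, 1.386, -0.21], TCP at [0.183, -0.545, 0.226] pointing down, gripper open.
Joint ranges: [-2.91, 2.91], [-0.94, 2.29], [0.18, 2.7], [-1.29, 4.43], [0.17, 2.64], [-3, 3]. Speed limits (rad/s): [2.57, 2.57, 3.14, 3.14, 3.14, 3.14].

### API

Orientations are given as a unit quaternion [x, y, z, w].
In Python, from station import observe, snapshot, camera_params, hand_in gives the robot as it stands.
- The arm moves only by the tool drive_tool, never from a script. Its argument "plan" is a list that holds one entry, the list of rows, each a list of 7 numbers: the shift along the tool's x, y, z as a fraction of full scale, then the turn, a rotation vector about the tool's x, y, z as a fraction of full scale, then the closure, from 0 (fully open) to 1 (shut). In form: [[[dx, dy, dz, rx, ry, rz, claw], ...]]. A call has 1 to 20 rows; each row is the pose to reach, as a shift and turn from the pose commanded when the call began, along the tool's axes at that moment; what a row does not reach only later rows make up. Full scale, the value 1, is 0.2 m for a shift and pi/2 rad for a turn. A row lasts 1/12 s, in which the tool goes at most 41.7 mm and 7.16 degrees, less where a joint would pass 70% of its speed; a pose out of reach is approached as far as the arm can. A call with a number of a shift or a turn outside -1 to 1 is refused whole. A call with a gripper value outside its range is refused whole. The fingers move at their own pace and stop on an object; "squeeze" is the grip in N (left out, the last holds). Time passes only in rows, so rows that repeat a pose let the fingers close. It gives the time, the measured TCP pose, the force, the opening and the grip force at its end, in the units of the state.
- observe(): the state, without advancing time (a new reading comes with each control period).
- snapshot(name): name is "scene" or "side" or "wrist"; returns (picture, depth): 384x512x3 uint8, blue, green, red; 384x512 float32, m along the optical axis (not along the pixel's ray), 0 where there is no reading.
- camera_params(name): a dict with "camera_matrix" (3x3 intrinsics, pixels), "cam_to_world" (4x4, takes a point from camera to world coordinates). Camera axes: x right, y up, looking along -z (the intrinsics and any distortion apply to the point x, -y, -z); pixel columns grow to the right and rows downward; lengths in m; the calibration is good to about 2 mm. A picture is of the moment at which its call begins: read the wrist's pose just before it. camera_params takes no time and is no camera call; for the wrist camera it gives the pose at the moment of the call.
- hand_in(): hands the job in; it is judged then, once.
The state is a dict: "time": time; "joint_positions": joint angles; "qvel": joint speeds; "effort": joint torques, N m; "position": TCP position; "tool_rot": TCP orientation; "wrist_force": force on the tool from outside, world axes, zero at the start; "wrist_torque": the same for the moment, N m; "gripper_width": opening from 0.0 (shut) to 1.0 (fully open); "grip_force": force on a finger pad.
Only numpy, scipy, OpenCV 4.12 (cv2) and the standard library are available. Lean on these libraries where they do the work, as an engineer would, in place of code of your own. Each camera call takes 0.05 s, during which the arm holds its last target. There are 200 camera calls.

### The job

The tap water has been tested: put the test kit away, standing each piece upright in its own place in the wooden caddy - the dark blue meter in the caddy's large open bay, the amber dropper bottle in the yellow tub, the black-capped vial with pink contents in the blue tub and the red-capped vial in the red tub. Set the pieces down rather than dropping them, and leave the two white-capped look-alikes (the clear vial and the dark brown bottle) standing where they are on the worktop.

Things in the scene. Friction and masses are not known exactly. Their poses are not given: they have to be found in the camera images.
- meter: Dark blue-grey pocket water meter, an upright rounded block 66 mm along its x, 56 mm along its y, 88 mm high; origin at the centre of its underside, z up. It starts standing on the worktop; grasp it across the 56 mm (along its y), about 60 mm up.
- dropper: Amber-brown dropper bottle with a pale label and a tapering black rubber bulb on top, 33 mm diameter, 102 mm high in all; origin at the centre of its underside, z up. The body below the shoulder is the widest part: grasp it 40 to 45 mm up.
- pink_vial: Small vial with a BLACK cap and pink contents, 22 mm diameter (19 mm at the cap, from 52 mm up), 59 mm high; origin at the centre of its underside, z up. Grasp it about 42 mm up, so that the fingertips stay above the tub rims.
- red_vial: Small vial with a dark RED cap and pale amber contents, 22 mm diameter (19 mm at the cap, from 52 mm up), 59 mm high; origin at the centre of its underside, z up. Grasp it about 42 mm up, so that the fingertips stay above the tub rims.
- white_vial: Look-alike that stays: small vial with a WHITE cap and clear contents, 22 mm diameter, 59 mm high; origin at the centre of its underside.
- brown_bottle: Look-alike that stays: dark brown bottle with a WHITE ribbed cap, 26 mm diameter, 62 mm high; origin at the centre of its underside.
- meter_bay (a point): Centre of the floor of the black-lined open bay (84 x by 90 y mm inside), at the -y end of a fixed light-wood caddy 92 x by 294 y mm; 5 mm above the worktop, axes as the caddy's. Walls 4 mm thick, 25 mm high. The tubs stand in a row along +y from here, the nearest 82 mm away. With its 56 mm side along the caddy's x the meter has 12 to 14 mm to spare all round.
- tub_yellow: Yellow square plastic tub, fixed in the caddy, 61 x 61 mm outside, 55 x 55 mm inside, 20 mm high with a 3 mm floor; origin at the centre of its underside (5 mm above the worktop), axes as the caddy's. Its rim is level with the caddy's walls, 25 mm above the worktop. The three tubs stand 63 mm apart along y, in any order.
- tub_blue: Blue square plastic tub, fixed in the caddy, 61 x 61 mm outside, 55 x 55 mm inside, 20 mm high with a 3 mm floor; origin at the centre of its underside (5 mm above the worktop), axes as the caddy's. Its rim is level with the caddy's walls, 25 mm above the worktop. The three tubs stand 63 mm apart along y, in any order.
- tub_red: Red square plastic tub, fixed in the caddy, 61 x 61 mm outside, 55 x 55 mm inside, 20 mm high with a 3 mm floor; origin at the centre of its underside (5 mm above the worktop), axes as the caddy's. Its rim is level with the caddy's walls, 25 mm above the worktop. The three tubs stand 63 mm apart along y, in any order.
Mind the look-alikes: they are no part of the job. What is shaped like the pink_vial but green, purple or turquoise is not meant.

How it is judged:
By the outcome, as a careful person would: the job done as asked, in the order asked, and still so for the second after the job is handed in, with the robot touching nothing.
It also fails if it takes over 125 s, if anything falls off the work surface, if the arm or the gripper's body presses on something with over 40 N, if the wrist force passes 120 N, or if a joint passes its speed limit or range.

## Working session

There is one attempt and no reset: what is moved stays moved. The work goes in short steps, Python scripts to look and compute and a tool call to move; the robot and the scene stay as the last step left them, time stands still between calls to the robot, and variables do not carry over. Pictures are saved under pics/ and viewed, at most 14 in all, crops included, and the job is handed in when it is done.

Besides the shell and the picture viewer there is one more tool, called after "Call:" as name(argument=value, ...) on one line, values as JSON. drive_tool: Moves the arm, as the interface text tells. Its arguments: {"type":"object","properties":{"plan":{"type":"array"},"squeeze":{"type":"number"}},"required":["plan"]}

```bash
mkdir -p pics
cat > h.py <<'E'
import numpy as np,cv2
from station import *
def save(n,f):
    P=camera_params(n);im,d=snapshot(n);cv2.imwrite(f'pics/{f}.png',im);np.savez(f'pics/{f}.npz',d=d,K=P['camera_matrix'],T=P['cam_to_world'],im=im)
    return im,d
def cloud(f):
    z=np.load(f'pics/{f}.npz');d,K,T=z['d'],z['K'],z['T'];v,u=np.mgrid[:d.shape[0],:d.shape[1]]
    p=np.stack([(u-K[0,2])/K[0,0]*d,-(v-K[1,2])/K[1,1]*d,-d],-1)
    return p@T[:3,:3].T+T[:3,3]
E
python3 - <<'E'
from h import *
for n in('scene','side','wrist'):
    P=camera_params(n);print(n,{k:(np.round(v,3).tolist() if hasattr(v,'shape') or isinstance(v,list) else v) for k,v in P.items()});save(n,n+'0')
print(observe())
ims=[cv2.imread(f'pics/{n}0.png') for n in('scene','side')]
for n,i in zip(('scene','side'),ims): cv2.imwrite(f'pics/{n}0b.png',cv2.resize(i,(800,600),interpolation=cv2.INTER_CUBIC))
E
```

```text
scene {'camera_matrix': [[487.81, 0.0, 257.257], [0.0, 487.81, 198.739], [0.0, 0.0, 1.0]], 'cam_to_world': [[-0.599, 0.49, -0.633, -0.266], [-0.801, -0.345, 0.49, 0.701], [0.022, 0.8, 0.599, 0.832], [0.0, 0.0, 0.0, 1.0]]}
side {'camera_matrix': [[440.123, 0.0, 260.086], [0.0, 440.123, 195.438], [0.0, 0.0, 1.0]], 'cam_to_world': [[-0.895, 0.179, -0.409, 0.088], [-0.447, -0.391, 0.805, 0.895], [-0.016, 0.903, 0.43, 0.528], [0.0, 0.0, 0.0, 1.0]]}
wrist {'camera_matrix': [[323.667, 0.0, 256.477], [0.0, 323.667, 187.775], [0.0, 0.0, 1.0]], 'cam_to_world': [[0.319, 0.914, 0.252, 0.255], [-0.948, 0.308, 0.083, -0.521], [-0.002, -0.266, 0.964, 0.384], [0.0, 0.0, 0.0, 1.0]]}
{'time': 0.15, 'joint_positions': array([-1.45610244e+00,  1.58896322e-01,  1.59792886e+00, -8.03764761e-06,
        1.38620111e+00, -2.10070563e-01]), 'qvel': array([ 0.00171426, -0.0011194 , -0.00502877, -0.00061589, -0.00049544,
        0.000806  ]), 'effort': array([ 4.49023546e-04, -3.85919201e+01, -3.22433317e+01,  7.02438690e-02,
        3.51466611e-02, -7.30871329e-05]), 'position': array([ 0.18341343, -0.54447241,  0.22485663]), 'tool_rot': array([ 9.86844578e-01,  1.61670238e-01,  3.02254476e-05, -7.16192815e-04]), 'wrist_force': array([-0.33837489,  0.3679052 ,  0.03272239]), 'wrist_torque': array([-0.04341538, -0.00245808,  0.00873191]), 'grip_force': 0.0, 'gripper_width': 1.0018889589788016}
```

View pics/scene0b.png

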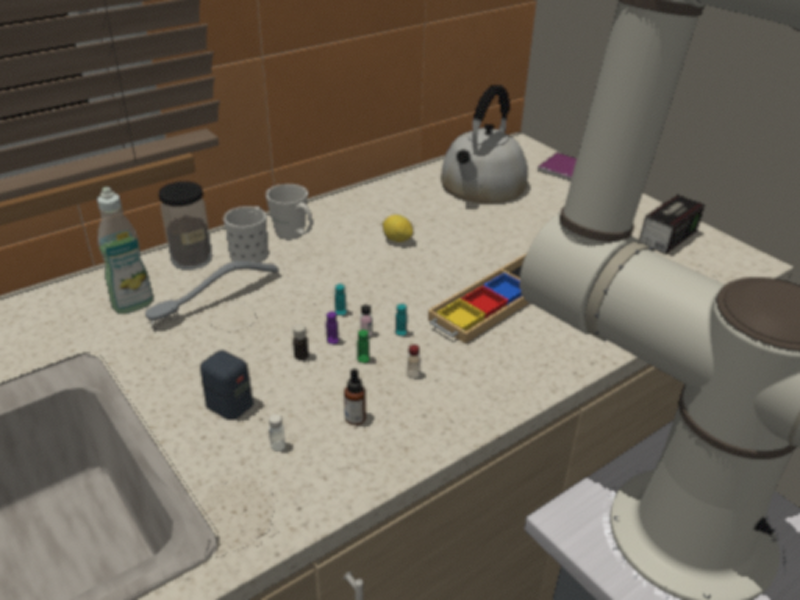

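View pics/side0b.png

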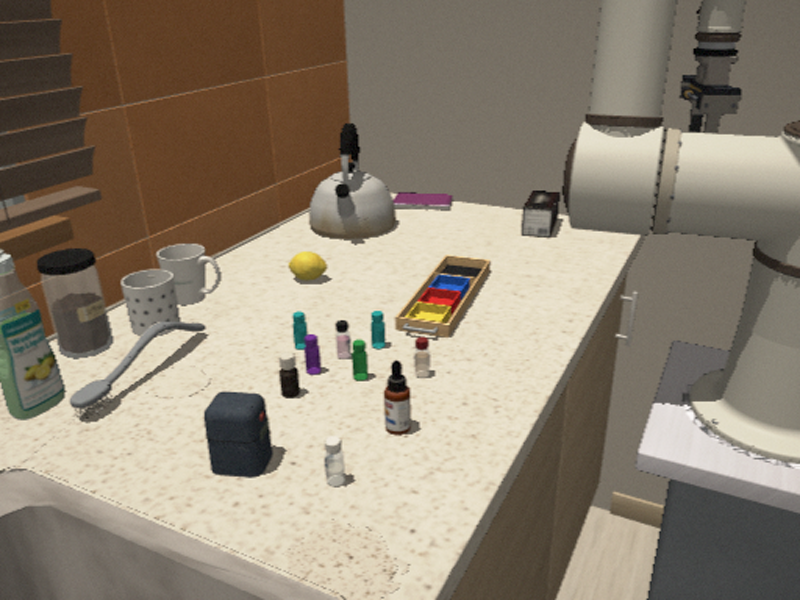

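The scene and side pictures show the caddy at side (445,295), with yellow, red and blue tubs, then the bay. The meter is at (239,433), the dropper (397,405), the pink vial (343,340) between turquoise, purple and green neighbours, and the red vial (422,360). Next I'll turn the clouds into positions.

Run:
```python
from h import *
for f in('scene0','side0'):
    p=cloud(f);im=cv2.imread(f'pics/{f}.png')
    m=((p[...,2]>.012)&(p[...,2]<.15)&(p[...,0]>.2)&(p[...,0]<.8)&(p[...,1]<.45)&(p[...,1]>-.45)).astype(np.uint8)
    n,l,s,c=cv2.connectedComponentsWithStats(m)
    print(f)
    for i in range(1,n):
        if s[i,4]<40: continue
        q=p[l==i]; t=q[q[:,2]>q[:,2].max()-.02]
        lo,hi=np.percentile(q,2,0),np.percentile(q,98,0)
        print(s[i,4],'px',np.round(c[i]*1.5625),'lo',lo.round(3),'hi',hi.round(3),'top',np.median(t,0).round(3),'mean',np.median(q,0).round(3),im[l==i].mean(0).round())
```

```text
scene0
113 px [404. 231.] lo [ 0.782 -0.137  0.014] hi [ 0.8  -0.1   0.05] top [ 0.794 -0.119  0.041] mean [ 0.792 -0.118  0.034] [ 53. 115. 129.]
1129 px [478. 302.] lo [ 0.478 -0.242  0.012] hi [0.594 0.006 0.027] top [ 0.54  -0.087  0.02 ] mean [ 0.54  -0.087  0.02 ] [ 69.  90. 112.]
124 px [340. 297.] lo [0.662 0.107 0.012] hi [0.683 0.125 0.06 ] top [0.67  0.116 0.054] mean [0.669 0.118 0.038] [91. 96. 55.]
271 px [364. 331.] lo [0.532 0.104 0.013] hi [0.604 0.165 0.061] top [0.551 0.149 0.054] mean [0.549 0.148 0.039] [76. 95. 80.]
128 px [401. 317.] lo [0.553 0.054 0.014] hi [0.571 0.071 0.06 ] top [0.562 0.062 0.054] mean [0.559 0.065 0.04 ] [90. 95. 54.]
135 px [332. 325.] lo [0.602 0.161 0.014] hi [0.621 0.181 0.06 ] top [0.611 0.173 0.054] mean [0.609 0.174 0.039] [88. 58. 78.]
175 px [300. 339.] lo [0.597 0.225 0.014] hi [0.618 0.248 0.064] top [0.606 0.237 0.06 ] mean [0.603 0.238 0.039] [73. 81. 85.]
141 px [413. 358.] lo [0.454 0.103 0.012] hi [0.471 0.121 0.061] top [0.462 0.114 0.055] mean [0.459 0.114 0.039] [ 88.  99. 116.]
1061 px [226. 381.] lo [0.54  0.357 0.014
[... 1101 characters left out ...]
8 0.161 0.053] mean [0.536 0.162 0.038] [ 58. 101.  51.]
188 px [422. 354.] lo [0.452 0.106 0.014] hi [0.471 0.121 0.06 ] top [0.461 0.115 0.053] mean [0.46  0.117 0.039] [102. 116. 142.]
269 px [288. 372.] lo [0.596 0.229 0.014] hi [0.617 0.248 0.064] top [0.605 0.241 0.058] mean [0.603 0.242 0.04 ] [73. 82. 89.]
571 px [397. 398.] lo [0.417 0.24  0.014] hi [0.447 0.261 0.098] top [0.432 0.247 0.093] mean [0.429 0.254 0.053] [72. 80. 92.]
1819 px [238. 430.] lo [0.539 0.363 0.014] hi [0.594 0.417 0.089] top [0.565 0.396 0.085] mean [0.559 0.403 0.062] [56. 52. 49.]
317 px [334. 458.] lo [0.441 0.362 0.013] hi [0.46 0.38 0.06] top [0.449 0.373 0.054] mean [0.447 0.375 0.04 ] [155. 168. 174.]
```

Run:
```python
from h import *
p=cloud('side0');im=cv2.imread('pics/side0.png')
R=lambda q:[np.round(a,4).tolist() if not np.isscalar(a) else round(a,1) for a in cv2.minAreaRect((q[:,:2]).astype(np.float32))]
x,y,z=p[...,0],p[...,1],p[...,2]
print('caddy rim',R(p[(z>.0215)&(z<.029)&(x>.46)&(x<.61)&(y>-.31)&(y<.02)]))
print('caddy all',R(p[(z>.012)&(z<.03)&(x>.46)&(x<.61)&(y>-.31)&(y<.02)]))
hsv=cv2.cvtColor(im,cv2.COLOR_BGR2HSV);H,S=hsv[...,0],hsv[...,1]
for n,a,b in(('yellow',22,32),('blue',105,125),('red',172,180)):
    m=(H>=a)&(H<=b)&(S>150)&(x>.46)&(x<.61)&(y>-.31)&(y<.02); print(n,m.sum(),R(p[m]))
for f in('side0','scene0'):
    p=cloud(f);x,y,z=p[...,0],p[...,1],p[...,2]
    print('meter top',R(p[(z>.08)&(z<.1)&(x>.5)&(x<.64)&(y>.3)&(y<.46)]),R(p[(z>.01)&(z<.1)&(x>.5)&(x<.64)&(y>.3)&(y<.46)]))
```

```text
caddy rim [[0.5361, -0.1507], [0.0937, 0.2986], 6.8]
caddy all [[0.5353, -0.1436], [0.0937, 0.3146], 6.8]
yellow 269 [[0.5304, -0.0503], [0.0748, 0.0818], 6.9]
blue 191 [[0.5382, -0.1672], [0.0614, 0.066], 7.7]
red 16 [[0.531, -0.1079], [0.0607, 0.0557], 4.8]
meter top [[0.5724, 0.3871], [0.06, 0.0484], 19.4] [[0.5712, 0.3879], [0.0652, 0.0521], 17.5]
meter top [[0.574, 0.3858], [0.0601, 0.0503], 20.5] [[0.5717, 0.3868], [0.0643, 0.0532], 21.8]
```

Add to h.py:
```python
from scipy.spatial.transform import Rotation as Ro
def goto(x,y,z,psi):
    "fractions from the present pose to TCP (x,y,z), tool straight down, tool y at psi deg"
    s=observe();A=Ro.from_quat(s['tool_rot'])
    d=A.inv().apply(np.array([x,y,z])-s['position'])/.2
    a=np.radians(psi);Y=np.array([np.cos(a),np.sin(a),0]);Z=np.array([0,0,-1.])
    B=Ro.from_matrix(np.stack([np.cross(Y,Z),Y,Z],1))
    r=(A.inv()*B).as_rotvec()/(np.pi/2)
    print('t',round(s['time'],2),'pos',s['position'].round(4),'->',d.round(3),r.round(3))
```

```text
(no output)
```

Call:
drive_tool(plan=[[[0.832,-0.95,0,0,0,0,0],[0.832,-0.95,0,0,0,0,0],[0.832,-0.95,0,0,0,0,0],[0.832,-0.95,0,0,0,0,0],[0.832,-0.95,0,0,0,0,0],[0.832,-0.95,0,0,0,0,0],[0.832,-0.95,0,0,0,0,0],[0.832,-0.95,0,0,0,0,0]]])

```text
time: 0.82
position: [0.2812, -0.3102, 0.2255]
tool_rot: [0.987, 0.163, -0.0, 0.0]
wrist_force: [0.4, -0.3, 0.9]
gripper_width: 0.994
grip_force: 0.0
```

Call:
drive_tool(plan=[[[0.832,-0.95,0,0,0,0,0],[0.832,-0.95,0,0,0,0,0],[0.832,-0.95,0,0,0,0,0],[0.832,-0.95,0,0,0,0,0],[0.832,-0.95,0,0,0,0,0],[0.832,-0.95,0,0,0,0,0],[0.832,-0.95,0,0,0,0,0],[0.832,-0.95,0,0,0,0,0]]])

```text
time: 1.48
position: [0.3783, -0.0778, 0.2256]
tool_rot: [0.986, 0.164, -0.0, 0.0]
wrist_force: [-0.7, 0.1, 0.0]
gripper_width: 1.0
grip_force: 0.0
```

Call:
drive_tool(plan=[[[0.832,-0.95,0,0,0,0,0],[0.832,-0.95,0,0,0,0,0],[0.832,-0.95,0,0,0,0,0],[0.832,-0.95,0,0,0,0,0],[0.832,-0.95,0,0,0,0,0],[0.832,-0.95,0,0,0,0,0],[0.832,-0.95,0,0,0,0,0],[0.832,-0.95,0,0,0,0,0]]])

```text
time: 2.15
position: [0.4758, 0.1537, 0.2249]
tool_rot: [0.987, 0.162, -0.001, 0.0]
wrist_force: [-0.1, -0.6, -0.3]
gripper_width: 0.997
grip_force: 0.0
```

Here I take one wrist look over the vials, plus a fresh scene picture now that the arm has moved off the caddy.

Run:
```python
from h import *
save('wrist','w1');save('side','side1')
a=cv2.resize(cv2.imread('pics/w1.png'),(800,600));cv2.imwrite('pics/w1b.png',a)
goto(.572,.387,.2,-70.5)
p=cloud('side1');x,y,z=p[...,0],p[...,1],p[...,2]
```

```text
t 2.25 pos [0.4752 0.1522 0.2252] -> [ 0.831 -0.96   0.125] [ 0.     0.001 -0.012]
```

View pics/w1b.png

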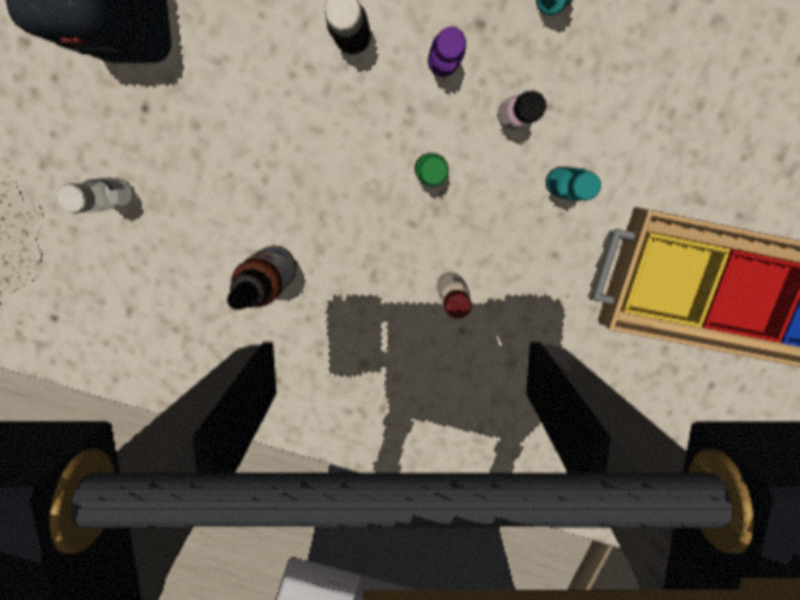

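The wrist picture shows pink (525,108), red (457,300), green (432,170), turquoise (573,184), the dropper (255,280), yellow tub (677,280) and red tub (757,290). I'll refine with its depth and move over the meter.

Run:
```python
from h import *
p=cloud('w1');x,y,z=p[...,0],p[...,1],p[...,2]
for n,cx,cy,zl in(('pink',.595,.115,.056),('green',.541,.158,.056),('purple',.612,.171,.056),('turqB',.563,.062,.056),('turqA',.672,.115,.056),('red',.463,.112,.056),('drop',.434,.246,.09),('dropbody',.434,.246,.012)):
    m=(np.hypot(x-cx,y-cy)<.025)&(z>zl)&(z<.12);q=p[m]
    if len(q): print(n,m.sum(),q.mean(0).round(4),((np.percentile(q,1,0)+np.percentile(q,99,0))/2).round(4))
im=cv2.imread('pics/w1.png');hsv=cv2.cvtColor(im,cv2.COLOR_BGR2HSV);H,S=hsv[...,0],hsv[...,1]
r=(x>.46)&(x<.62)&(y<.02)&(y>-.2)&(S>120)
for n,a in(('y',(H>20)&(H<32)&r),('r',((H>170)|(H<5))&r)):
    q=p[a].astype(np.float32);print(n,len(q),cv2.minAreaRect(q[:,:2].copy()))
```

```text
pink 312 [0.5988 0.1122 0.0592] [0.5989 0.1121 0.0586]
green 266 [0.5444 0.1552 0.0593] [0.5443 0.1551 0.0591]
purple 338 [0.6159 0.1703 0.0593] [0.6159 0.1702 0.0591]
turqB 281 [0.5662 0.0611 0.0591] [0.5661 0.0609 0.0588]
red 227 [0.4666 0.1104 0.0591] [0.4663 0.1103 0.0589]
drop 176 [0.4389 0.2423 0.0974] [0.4382 0.243  0.0962]
dropbody 1225 [0.4441 0.2395 0.0631] [0.4405 0.242  0.0576]
y 2859 ((0.5243241190910339, -0.044891607016325), (0.06627517193555832, 0.08024486154317856), 7.5191330909729)
r 2594 ((0.5346601009368896, -0.10540028661489487), (0.0605386346578598, 0.06546658277511597), 7.22769832611084)
```

Call:
drive_tool(plan=[[[0.831,-0.96,0.12,0,0,-0.012,0],[0.831,-0.96,0.12,0,0,-0.012,0],[0.831,-0.96,0.12,0,0,-0.012,0],[0.831,-0.96,0.12,0,0,-0.012,0],[0.831,-0.96,0.12,0,0,-0.012,0],[0.831,-0.96,0.12,0,0,-0.012,0],[0.831,-0.96,0.12,0,0,-0.012,0],[0.831,-0.96,0.12,0,0,-0.012,0],[0.831,-0.96,0.12,0,0,-0.012,0],[0.831,-0.96,0.12,0,0,-0.012,0]]])

```text
time: 3.08
position: [0.5717, 0.387, 0.2026]
tool_rot: [0.986, 0.17, 0.0, 0.0]
wrist_force: [0.5, 0.4, 0.8]
gripper_width: 0.999
grip_force: 0.0
```

Run:
```python
from h import *
save('wrist','w2')
a=cv2.resize(cv2.imread('pics/w2.png'),(800,600));cv2.imwrite('pics/w2b.png',a)
p=cloud('w2');x,y,z=p[...,0],p[...,1],p[...,2]
m=(z>.082)&(z<.095)&(np.hypot(x-.572,y-.387)<.06);print(m.sum(),cv2.minAreaRect(p[m][:,:2].astype(np.float32)))
goto(.572,.387,.052,-70.5)
```

```text
3391 ((0.5774008631706238, 0.3849181532859802), (0.05976460129022598, 0.04951919615268707), 18.420839309692383)
t 3.13 pos [0.5716 0.3873 0.2029] -> [0.001 0.002 0.754] [ 0.    -0.001  0.   ]
```

View pics/w2b.png

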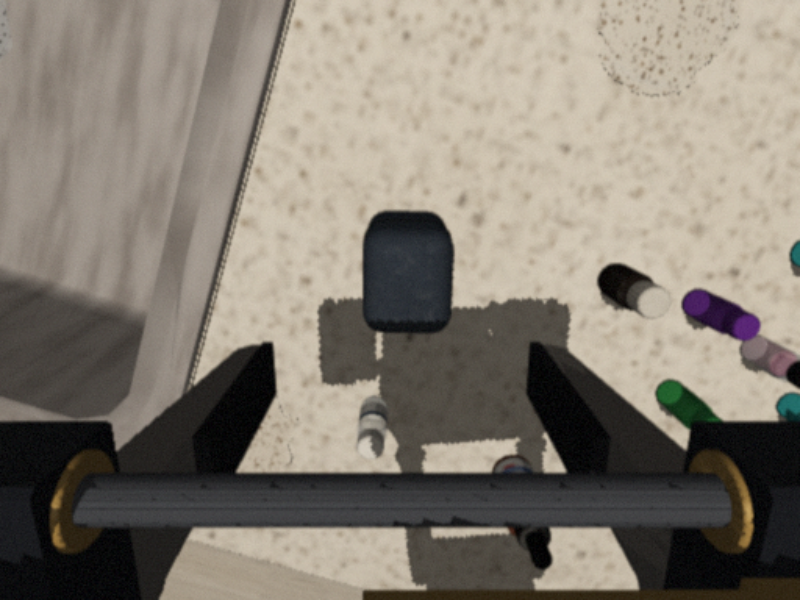

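The meter is directly ahead between the jaws (408,270), aligned with the tool. I'll descend and grip it.

Call:
drive_tool(plan=[[[0.013,0,0.75,0,0,0,0],[0.013,0,0.75,0,0,0,0],[0.013,0,0.75,0,0,0,0],[0.013,0,0.75,0,0,0,0],[0.013,0,0.75,0,0,0,0],[0.013,0,0.75,0,0,0,0],[0.013,0,0.75,0,0,0,0],[0.013,0,0.75,0,0,0,0],[0.013,0,0.75,0,0,0,1],[0.013,0,0.75,0,0,0,1],[0.013,0,0.75,0,0,0,1],[0.013,0,0.75,0,0,0,1],[0.013,0,0.75,0,0,0,1],[0.013,0,0.75,0,0,0,1],[0.013,0,0.75,0,0,0,1],[0.013,0,0.75,0,0,0,1],[0.013,0,0.75,0,0,0,1],[0.013,0,0.75,0,0,0,1]]], squeeze=30)

```text
time: 4.63
position: [0.574, 0.3902, 0.0521]
tool_rot: [0.985, 0.171, 0.001, 0.0]
wrist_force: [1.7, -3.5, 4.3]
gripper_width: 0.609
grip_force: 30.0
```

Call:
drive_tool(plan=[[[0,0,-0.1,0,0,0,1],[0,0,-0.3,0,0,0,1],[0,0,-0.5,0,0,0,1],[0,0,-0.7,0,0,0,1],[-0.1,0.2,-0.74,0,0,0,1],[-0.2,0.4,-0.74,0,0,0,1],[-0.3,0.6,-0.74,0,0,0,1],[-0.395,0.8,-0.74,0,0,0,1],[-0.395,0.99,-0.74,0,0,0,1],[-0.395,0.99,-0.74,0,0,0,1]]])

```text
time: 5.47
position: [0.5652, 0.1727, 0.1981]
tool_rot: [0.986, 0.169, -0.001, 0.001]
wrist_force: [0.5, -0.4, -1.7]
gripper_width: 0.606
grip_force: 30.0
```

Call:
drive_tool(plan=[[[-0.1,0.2,0,0,0,0,1],[-0.2,0.4,0,0,0,0,1],[-0.3,0.6,0,0,0,0,1],[-0.395,0.8,0,0,0,0,1],[-0.395,0.99,0,0,0,0,1],[-0.395,0.99,0,0,0,0,1],[-0.395,0.99,0,0,0,0,1]]])

```text
time: 6.05
position: [0.5579, -0.0371, 0.1985]
tool_rot: [0.986, 0.169, -0.001, -0.001]
wrist_force: [0.3, 1.0, -2.8]
gripper_width: 0.611
grip_force: 30.0
```

Run:
```python
from h import *
goto(.549,-.249,.2,6.8);s=observe();print(s['gripper_width'],s['grip_force'],s['wrist_force'],s['wrist_torque'])
```

```text
t 6.05 pos [ 0.5579 -0.0371  0.1985] -> [-0.395  0.984 -0.009] [-0.001 -0.    -0.859]
0.610505663497092 29.999339282512665 [ 0.32683337  1.03853761 -2.79082146] [-0.01857516  0.06017456 -0.02539203]
```

Call:
drive_tool(plan=[[[-0.1,0.2,0,0,0,-0.08,1],[-0.2,0.4,0,0,0,-0.16,1],[-0.3,0.6,0,0,0,-0.24,1],[-0.395,0.8,0,0,0,-0.31,1],[-0.395,0.984,0,0,0,-0.39,1],[-0.395,0.984,0,0,0,-0.47,1],[-0.395,0.984,0,0,0,-0.55,1],[-0.395,0.984,0,0,0,-0.63,1],[-0.395,0.984,0,0,0,-0.71,1],[-0.395,0.984,0,0,0,-0.79,1],[-0.395,0.984,0,0,0,-0.859,1],[-0.395,0.984,0,0,0,-0.859,1],[-0.395,0.984,0,0,0,-0.859,1]]])

```text
time: 7.13
position: [0.5503, -0.2454, 0.1988]
tool_rot: [0.663, 0.749, 0.0, -0.001]
wrist_force: [-0.4, -0.3, -1.9]
gripper_width: 0.608
grip_force: 30.0
```

Run:
```python
from h import *
save('wrist','w3');save('scene','scene3')
a=cv2.imread('pics/w3.png');b=cv2.imread('pics/scene3.png')[120:330,200:480]
cv2.imwrite('pics/c3.png',np.vstack([a[:300],cv2.resize(b,(512,300))]))
goto(.549,-.249,.06,6.8)
```

```text
t 7.23 pos [ 0.5502 -0.2463  0.1992] -> [-0.014 -0.007  0.696] [-0.    -0.001  0.001]
```

View pics/c3.png

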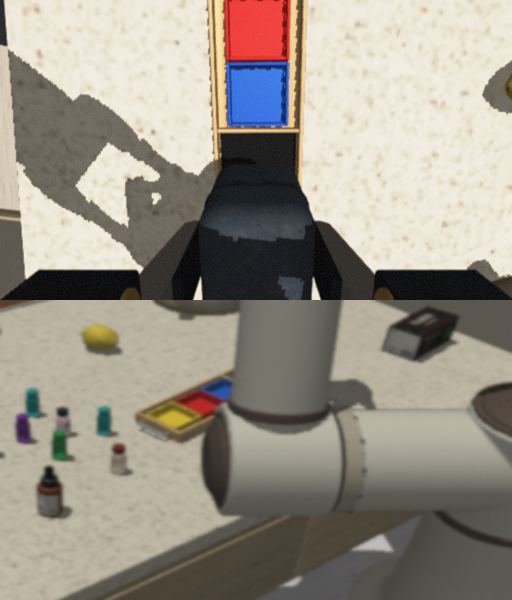

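The wrist view shows the meter in the jaws over the black bay, with the blue tub (257,93) and red tub (257,30) in line with it. A quick numeric check of the blue tub comes before lowering.

Run:
```python
from h import *
p=cloud('w3');x,y,z=p[...,0],p[...,1],p[...,2]
im=cv2.imread('pics/w3.png');hsv=cv2.cvtColor(im,cv2.COLOR_BGR2HSV);H,S=hsv[...,0],hsv[...,1]
r=(x>.46)&(x<.62)&(y<.02)&(y>-.25)&(S>120)
for n,a in(('b',(H>100)&(H<125)&r),('r',((H>170)|(H<5))&r)):
    q=p[a].astype(np.float32);print(n,len(q),cv2.minAreaRect(q[:,:2].copy()))
```

```text
b 4234 ((0.5426800847053528, -0.1949533224105835), (0.11195491999387741, 0.11812750995159149), 9.02438735961914)
r 3929 ((0.5306687355041504, -0.16688290238380432), (0.08318445086479187, 0.17475832998752594), 7.211860179901123)
```

Call:
drive_tool(plan=[[[-0.014,-0.007,0.2,0,0,0,1],[-0.014,-0.007,0.4,0,0,0,1],[-0.014,-0.007,0.55,0,0,0,1],[-0.014,-0.007,0.6,0,0,0,1],[-0.014,-0.007,0.63,0,0,0,1],[-0.014,-0.007,0.65,0,0,0,1],[-0.014,-0.007,0.67,0,0,0,1],[-0.014,-0.007,0.68,0,0,0,1],[-0.014,-0.007,0.69,0,0,0,1],[-0.014,-0.007,0.7,0,0,0,1],[-0.014,-0.007,0.703,0,0,0,1],[-0.014,-0.007,0.703,0,0,0,1]]])

```text
time: 8.23
position: [0.549, -0.2506, 0.0592]
tool_rot: [0.663, 0.749, 0.0, 0.0]
wrist_force: [0.1, -0.5, -1.8]
gripper_width: 0.607
grip_force: 30.0
```

Call:
drive_tool(plan=[[[0,0,0.006,0,0,0,1],[0,0,0.01,0,0,0,1],[0,0,0.012,0,0,0,1],[0,0,0.012,0,0,0,1],[0,0,0.012,0,0,0,1]]])

```text
time: 8.65
position: [0.5491, -0.2507, 0.0571]
tool_rot: [0.663, 0.749, -0.0, 0.0]
wrist_force: [-0.4, -0.4, 1.7]
gripper_width: 0.607
grip_force: 30.0
```

Call:
drive_tool(plan=[[[0,0,0,0,0,0,0],[0,0,0,0,0,0,0],[0,0,0,0,0,0,0],[0,0,0,0,0,0,0],[0,0,0,0,0,0,0],[0,0,0,0,0,0,0],[0,0,0,0,0,0,0],[0,0,-0.2,0,0,0,0],[0,0,-0.4,0,0,0,0],[0,0,-0.6,0,0,0,0],[0,0,-0.72,0,0,0,0],[0,0,-0.72,0,0,0,0],[0,0,-0.72,0,0,0,0]]])

```text
time: 9.73
position: [0.5498, -0.2511, 0.2025]
tool_rot: [0.663, 0.749, 0.0, 0.002]
wrist_force: [-0.3, 0.1, -0.5]
gripper_width: 0.998
grip_force: 0.0
```

Run:
```python
from h import *
save('wrist','w4');save('side','side4')
a=cv2.imread('pics/w4.png');b=cv2.imread('pics/side4.png')[140:260,220:380]
cv2.imwrite('pics/c4.png',np.vstack([a[:300],cv2.resize(b,(512,300))]))
p=cloud('w4');x,y,z=p[...,0],p[...,1],p[...,2]
m=(z>.087)&(z<.1)&(np.hypot(x-.549,y+.249)<.06);print(m.sum(),cv2.minAreaRect(p[m][:,:2].astype(np.float32)),np.median(p[m],0))
goto(.437,.244,.2,6.8)
```

```text
3477 ((0.5491608381271362, -0.2498008906841278), (0.04996369406580925, 0.060187771916389465), 6.57017707824707) [ 0.54903254 -0.24751534  0.09270232]
t 9.83 pos [ 0.5481 -0.2499  0.1988] -> [ 2.519 -0.25  -0.   ] [-0.001 -0.001  0.002]
```

View pics/c4.png

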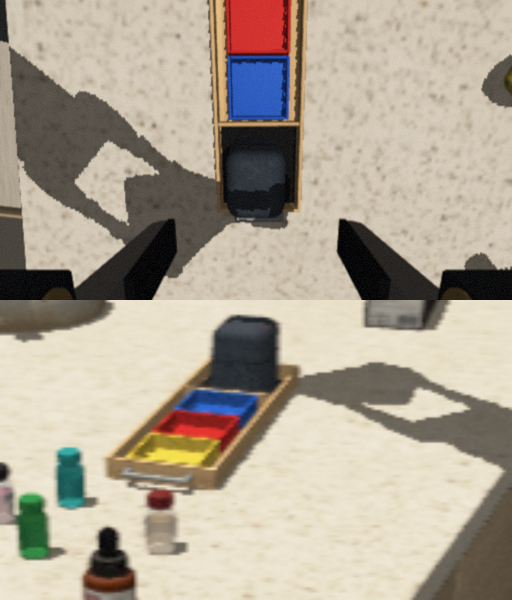

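The meter stands upright inside the bay (wrist (257,180)). Next is the dropper, keeping the same tool yaw.

Call:
drive_tool(plan=[[[0.84,-0.083,0,0,0,0,0.2],[0.84,-0.083,0,0,0,0,0.2],[0.84,-0.083,0,0,0,0,0.2],[0.84,-0.083,0,0,0,0,0.2],[0.84,-0.083,0,0,0,0,0.2]]])

```text
time: 10.25
position: [0.5089, -0.0795, 0.1977]
tool_rot: [0.661, 0.751, -0.0, -0.004]
wrist_force: [-0.6, -1.4, 0.1]
gripper_width: 0.802
grip_force: 0.0
```

Call:
drive_tool(plan=[[[0.84,-0.083,0,0,0,0,0.2],[0.84,-0.083,0,0,0,0,0.2],[0.84,-0.083,0,0,0,0,0.2],[0.84,-0.083,0,0,0,0,0.2],[0.84,-0.083,0,0,0,0,0.2]]])

```text
time: 10.67
position: [0.472, 0.0843, 0.1984]
tool_rot: [0.66, 0.751, -0.001, -0.003]
wrist_force: [0.1, 0.5, -0.3]
gripper_width: 0.799
grip_force: 0.0
```

Call:
drive_tool(plan=[[[0.84,-0.083,0,0,0,0,0.2],[0.84,-0.083,0,0,0,0,0.2],[0.84,-0.083,0,0,0,0,0.2],[0.84,-0.083,0,0,0,0,0.2],[0.84,-0.083,0,0,0,0,0.2],[0.84,-0.083,0,0,0,0,0.2],[0.84,-0.083,0,0,0,0,0.2]]])

```text
time: 11.25
position: [0.4379, 0.2426, 0.1993]
tool_rot: [0.663, 0.749, -0.001, -0.0]
wrist_force: [0.6, -0.3, 0.1]
gripper_width: 0.802
grip_force: 0.0
```

Run:
```python
from h import *
save('wrist','w5')
p=cloud('w5');x,y,z=p[...,0],p[...,1],p[...,2]
for zl in(.012,.07,.09):
    m=(z>zl)&(z<.12)&(np.hypot(x-.437,y-.244)<.03);q=p[m];print(zl,m.sum(),q.mean(0) if m.sum() else '')
goto(.437,.244,.034,6.8)
```

```text
0.012 1148 [0.43621725 0.25008427 0.06710962]
0.07 525 [0.43645696 0.24674031 0.08507978]
0.09 199 [0.43669407 0.24493479 0.09777602]
t 11.3 pos [0.4382 0.2421 0.1996] -> [ 0.011 -0.004  0.828] [-0.001  0.001  0.001]
```

View pics/w5.png

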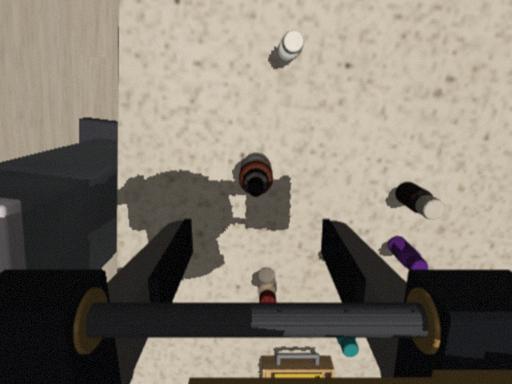

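The dropper is on the jaw centre line at (256,175). I'll descend and grip it.

Call:
drive_tool(plan=[[[0.008,-0.008,0.2,0,0,0,0.2],[0.008,-0.008,0.4,0,0,0,0.2],[0.008,-0.008,0.6,0,0,0,0.2],[0.008,-0.008,0.75,0,0,0,0.2],[0.008,-0.008,0.828,0,0,0,0.2],[0.008,-0.008,0.828,0,0,0,0.2],[0.008,-0.008,0.828,0,0,0,0.2],[0.008,-0.008,0.828,0,0,0,1],[0.008,-0.008,0.828,0,0,0,1],[0.008,-0.008,0.828,0,0,0,1],[0.008,-0.008,0.828,0,0,0,1],[0.008,-0.008,0.828,0,0,0,1],[0.008,-0.008,0.828,0,0,0,1],[0.008,-0.008,0.828,0,0,0,1],[0.008,-0.008,0.828,0,0,0,1],[0.008,-0.008,0.828,0,0,0,1],[0.008,-0.008,0.828,0,0,0,1],[0.008,-0.008,0.828,0,0,0,1]]], squeeze=18)

```text
time: 12.8
position: [0.4364, 0.2452, 0.0353]
tool_rot: [0.663, 0.749, 0.0, 0.0]
wrist_force: [-1.0, -0.4, 5.2]
gripper_width: 0.346
grip_force: 18.0
```

Run:
```python
from h import *
goto(.5235,-.043,.17,6.8);s=observe();print(s['gripper_width']*92,s['grip_force'],s['wrist_force'])
```

```text
t 12.8 pos [0.4364 0.2452 0.0353] -> [-1.483  0.257 -0.674] [ 0.    -0.     0.002]
31.8743270274478 18.00053117076459 [-0.95807573 -0.43664908  5.20803768]
```

Call:
drive_tool(plan=[[[0,0,-0.1,0,0,0,1],[0,0,-0.3,0,0,0,1],[0,0,-0.5,0,0,0,1],[0,0,-0.67,0,0,0,1],[-0.2,0.03,-0.67,0,0,0,1],[-0.4,0.07,-0.67,0,0,0,1],[-0.6,0.1,-0.67,0,0,0,1],[-0.74,0.128,-0.67,0,0,0,1],[-0.74,0.128,-0.67,0,0,0,1]]])

```text
time: 13.55
position: [0.481, 0.097, 0.1688]
tool_rot: [0.665, 0.747, -0.0, 0.001]
wrist_force: [-0.1, -0.4, -1.1]
gripper_width: 0.346
grip_force: 18.0
```

Call:
drive_tool(plan=[[[-0.2,0.03,0,0,0,0,1],[-0.4,0.07,0,0,0,0,1],[-0.6,0.1,0,0,0,0,1],[-0.743,0.128,0,0,0,0,1],[-0.743,0.128,0,0,0,0,1],[-0.743,0.128,0,0,0,0,1],[-0.743,0.128,0,0,0,0,1],[-0.743,0.128,0,0,0,0,1]]])

```text
time: 14.22
position: [0.5227, -0.0415, 0.1686]
tool_rot: [0.662, 0.749, -0.0, -0.001]
wrist_force: [0.2, 0.1, -0.8]
gripper_width: 0.345
grip_force: 18.0
```

Run:
```python
from h import *
goto(.5235,-.043,.044,6.8);s=observe();print(s['gripper_width']*92,s['grip_force'],s['wrist_force'])
save('side','side6');save('wrist','w6')
a=cv2.imread('pics/w6.png');b=cv2.imread('pics/side6.png')[110:260,200:400]
cv2.imwrite('pics/c6.png',np.vstack([a[:300],cv2.resize(b,(400,300)).copy() if 0 else cv2.resize(b,(512,300))]))
```

```text
t 14.22 pos [ 0.5227 -0.0415  0.1686] -> [-0.008  0.004  0.623] [-0.001 -0.001  0.003]
31.703519359239564 17.999998573286575 [ 0.17418677  0.11660953 -0.82681836]
```

View pics/c6.png

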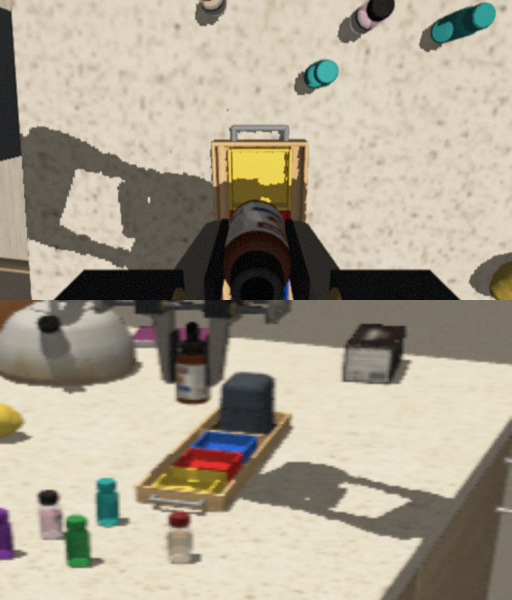

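The bottle hangs over the yellow tub (260,175 in the wrist view), in line with the caddy. I'll lower it.

Call:
drive_tool(plan=[[[-0.006,0.004,0.2,0,0,0,1],[-0.006,0.004,0.4,0,0,0,1],[-0.006,0.004,0.5,0,0,0,1],[-0.006,0.004,0.55,0,0,0,1],[-0.006,0.004,0.58,0,0,0,1],[-0.006,0.004,0.6,0,0,0,1],[-0.006,0.004,0.61,0,0,0,1],[-0.006,0.004,0.62,0,0,0,1],[-0.006,0.004,0.626,0,0,0,1],[-0.006,0.004,0.628,0,0,0,1],[-0.006,0.004,0.628,0,0,0,1],[-0.006,0.004,0.628,0,0,0,1]]])

```text
time: 15.32
position: [0.5245, -0.0443, 0.0438]
tool_rot: [0.663, 0.749, 0.0, 0.0]
wrist_force: [-0.5, 0.8, -0.6]
gripper_width: 0.347
grip_force: 18.0
```

Call:
drive_tool(plan=[[[0,0,0.004,0,0,0,1],[0,0,0.008,0,0,0,1],[0,0,0.008,0,0,0,1],[0,0,0.008,0,0,0,1]]])

```text
time: 15.65
position: [0.5246, -0.0443, 0.0432]
tool_rot: [0.663, 0.749, -0.0, 0.0]
wrist_force: [-3.3, 1.0, 9.2]
gripper_width: 0.346
grip_force: 18.0
```

Call:
drive_tool(plan=[[[0,0,0,0,0,0,0.4],[0,0,0,0,0,0,0.4],[0,0,0,0,0,0,0.4],[0,0,0,0,0,0,0.4],[0,0,0,0,0,0,0.4],[0,0,-0.1,0,0,0,0.4],[0,0,-0.3,0,0,0,0.4],[0,0,-0.5,0,0,0,0.4],[0,0,-0.65,0,0,0,0.4],[0,0,-0.65,0,0,0,0.4],[0,0,-0.65,0,0,0,0.4]]])

```text
time: 16.57
position: [0.5256, -0.0446, 0.174]
tool_rot: [0.663, 0.749, 0.001, 0.002]
wrist_force: [0.4, 0.5, 0.1]
gripper_width: 0.596
grip_force: 0.0
```

Run:
```python
from h import *
save('side','side7');p=cloud('side7');x,y,z=p[...,0],p[...,1],p[...,2]
for a,b in((.015,.06),(.08,.12)):
    m=(z>a)&(z<b)&(np.hypot(x-.524,y+.044)<.022);print(m.sum(),p[m].mean(0).round(4),p[m].max(0).round(3))
goto(.597,.1135,.17,6.8);goto(.597,.1135,.13,6.8)
```

```text
197 [ 0.5172 -0.0341  0.0383] [ 0.536 -0.026  0.06 ]
73 [ 0.5202 -0.0415  0.0926] [ 0.53  -0.034  0.111]
t 16.62 pos [ 0.5242 -0.0442  0.1718] -> [0.738 0.457 0.009] [0.    0.    0.002]
t 16.62 pos [ 0.5242 -0.0442  0.1718] -> [0.738 0.457 0.209] [0.    0.    0.002]
```

The dropper stands upright (top at 0.110 m). Next comes the pink vial.

Call:
drive_tool(plan=[[[0.2,0.12,0,0,0,0,0.4],[0.4,0.24,0,0,0,0,0.4],[0.6,0.36,0,0,0,0,0.4],[0.738,0.457,0,0,0,0,0.4],[0.738,0.457,0.1,0,0,0,0.4],[0.738,0.457,0.1,0,0,0,0.4],[0.738,0.457,0.1,0,0,0,0.4]]])

```text
time: 17.2
position: [0.5944, 0.1137, 0.1483]
tool_rot: [0.662, 0.749, -0.003, -0.003]
wrist_force: [0.2, -0.4, 0.6]
gripper_width: 0.596
grip_force: 0.0
```

Run:
```python
from h import *
save('wrist','w8');p=cloud('w8');x,y,z=p[...,0],p[...,1],p[...,2]
m=(z>.056)&(z<.065)&(np.hypot(x-.597,y-.1135)<.02);print(m.sum(),p[m].mean(0).round(4))
goto(.597,.1135,.034,6.8)
```

```text
388 [0.5987 0.1125 0.0592]
t 17.25 pos [0.5953 0.1129 0.1498] -> [0.002 0.011 0.579] [-0.003 -0.     0.002]
```

View pics/w8.png

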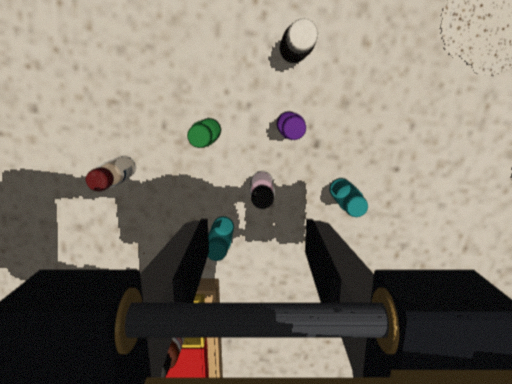

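The pink vial (262,192) is between the jaws, with turquoise (220,238) clear of the left finger's path and the other turquoise (348,197) outside the right one. I'll descend.

Call:
drive_tool(plan=[[[0.002,0.015,0.15,0,0,0,0.4],[0.002,0.015,0.3,0,0,0,0.4],[0.002,0.015,0.45,0,0,0,0.4],[0.002,0.015,0.55,0,0,0,0.4],[0.002,0.015,0.579,0,0,0,0.4],[0.002,0.015,0.579,0,0,0,0.4],[0.002,0.015,0.579,0,0,0,0.4],[0.002,0.015,0.579,0,0,0,1],[0.002,0.015,0.579,0,0,0,1],[0.002,0.015,0.579,0,0,0,1],[0.002,0.015,0.579,0,0,0,1],[0.002,0.015,0.579,0,0,0,1],[0.002,0.015,0.579,0,0,0,1],[0.002,0.015,0.579,0,0,0,1],[0.002,0.015,0.579,0,0,0,1],[0.002,0.015,0.579,0,0,0,1]]], squeeze=12)

```text
time: 18.58
position: [0.6001, 0.1143, 0.0365]
tool_rot: [0.663, 0.749, 0.0, 0.0]
wrist_force: [-1.2, -0.2, 3.9]
gripper_width: 0.235
grip_force: 12.0
```

Run:
```python
from h import *
goto(.5385,-.1675,.19,6.8);s=observe();print(s['gripper_width']*92,s['grip_force'],s['wrist_force'])
```

```text
t 18.58 pos [0.6001 0.1143 0.0365] -> [-1.361 -0.477 -0.768] [0.    0.    0.002]
21.662482242027224 12.00137972831726 [-1.20700875 -0.21907173  3.91223601]
```

Call:
drive_tool(plan=[[[0,0,-0.1,0,0,0,1],[0,0,-0.3,0,0,0,1],[0,0,-0.5,0,0,0,1],[0,0,-0.7,0,0,0,1],[-0.1,0,-0.768,0,0,0,1],[-0.3,-0.1,-0.768,0,0,0,1],[-0.5,-0.18,-0.768,0,0,0,1],[-0.68,-0.238,-0.768,0,0,0,1],[-0.68,-0.238,-0.768,0,0,0,1]]])

```text
time: 19.33
position: [0.5679, -0.0327, 0.1894]
tool_rot: [0.665, 0.747, -0.001, 0.001]
wrist_force: [-0.8, -0.6, -1.0]
gripper_width: 0.237
grip_force: 12.0
```

Call:
drive_tool(plan=[[[-0.2,-0.08,0,0,0,0,1],[-0.4,-0.16,0,0,0,0,1],[-0.6,-0.22,0,0,0,0,1],[-0.68,-0.238,0,0,0,0,1],[-0.68,-0.238,0,0,0,0,1],[-0.68,-0.238,0,0,0,0,1],[-0.68,-0.238,0,0,0,0,1]]])

```text
time: 19.92
position: [0.5385, -0.1662, 0.1892]
tool_rot: [0.662, 0.749, 0.0, -0.001]
wrist_force: [1.1, 1.0, -0.0]
gripper_width: 0.238
grip_force: 12.0
```

Run:
```python
from h import *
goto(.5385,-.1675,.045,6.8);s=observe();print(s['gripper_width']*92,s['grip_force'],s['wrist_force'])
save('side','side9');save('wrist','w9')
a=cv2.imread('pics/w9.png');b=cv2.imread('pics/side9.png')[110:260,200:400]
cv2.imwrite('pics/c9.png',np.vstack([a[:300],cv2.resize(b,(512,300))]))
```

```text
t 19.92 pos [ 0.5385 -0.1662  0.1892] -> [-0.007 -0.001  0.721] [-0.    -0.001  0.003]
21.899093469168424 11.999193727970123 [ 1.07940503  0.95625634 -0.0378646 ]
```

View pics/c9.png

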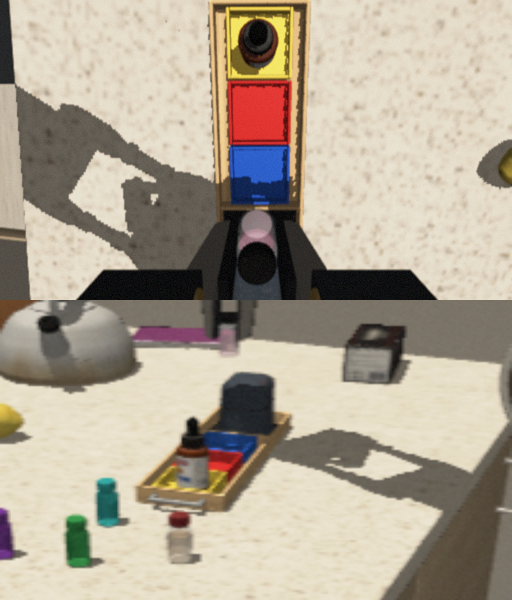

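The dropper stands in the yellow tub (258,43), and the pink vial hangs above the blue tub. I'll lower it.

Call:
drive_tool(plan=[[[-0.006,-0.001,0.2,0,0,0,1],[-0.006,-0.001,0.4,0,0,0,1],[-0.006,-0.001,0.55,0,0,0,1],[-0.006,-0.001,0.62,0,0,0,1],[-0.006,-0.001,0.66,0,0,0,1],[-0.006,-0.001,0.69,0,0,0,1],[-0.006,-0.001,0.705,0,0,0,1],[-0.006,-0.001,0.715,0,0,0,1],[-0.006,-0.001,0.721,0,0,0,1],[-0.006,-0.001,0.725,0,0,0,1],[-0.006,-0.001,0.725,0,0,0,1],[-0.006,-0.001,0.725,0,0,0,1]]])

```text
time: 21.02
position: [0.5388, -0.1688, 0.0452]
tool_rot: [0.663, 0.749, 0.0, 0.0]
wrist_force: [-0.6, -0.4, -0.1]
gripper_width: 0.234
grip_force: 12.0
```

Call:
drive_tool(plan=[[[0,0,0.003,0,0,0,1],[0,0,0.006,0,0,0,1],[0,0,0.008,0,0,0,1],[0,0,0.008,0,0,0,1]]])

```text
time: 21.35
position: [0.5389, -0.1689, 0.0444]
tool_rot: [0.663, 0.749, -0.0, 0.0]
wrist_force: [-3.2, 1.8, 8.1]
gripper_width: 0.233
grip_force: 12.0
```

Call:
drive_tool(plan=[[[0,0,0,0,0,0,0.45],[0,0,0,0,0,0,0.45],[0,0,0,0,0,0,0.45],[0,0,0,0,0,0,0.45],[0,0,0,0,0,0,0.45],[0,0,-0.1,0,0,0,0.45],[0,0,-0.3,0,0,0,0.45],[0,0,-0.5,0,0,0,0.45],[0,0,-0.72,0,0,0,0.45],[0,0,-0.72,0,0,0,0.45],[0,0,-0.72,0,0,0,0.45]]])

```text
time: 22.27
position: [0.5404, -0.1697, 0.1906]
tool_rot: [0.663, 0.749, 0.001, 0.004]
wrist_force: [-0.7, 0.3, 0.1]
gripper_width: 0.548
grip_force: 0.0
```

Run:
```python
from h import *
save('wrist','w10');p=cloud('w10');x,y,z=p[...,0],p[...,1],p[...,2]
m=(z>.062)&(z<.075)&(np.hypot(x-.5389,y+.1689)<.02);print(m.sum(),p[m].mean(0).round(4))
goto(.4655,.1105,.16,6.8)
```

```text
321 [ 0.5393 -0.1702  0.067 ]
t 22.32 pos [ 0.5389 -0.1688  0.1877] -> [ 1.431 -0.194  0.137] [0.001 0.001 0.002]
```

The pink vial is upright in the blue tub. Last is the red vial.

Call:
drive_tool(plan=[[[0.2,-0.03,0,0,0,0,0.45],[0.4,-0.06,0,0,0,0,0.45],[0.6,-0.08,0,0,0,0,0.45],[0.715,-0.097,0,0,0,0,0.45],[0.715,-0.097,0,0,0,0,0.45]]])

```text
time: 22.73
position: [0.4988, -0.0246, 0.184]
tool_rot: [0.661, 0.75, -0.001, -0.003]
wrist_force: [0.3, 0.0, -0.6]
gripper_width: 0.549
grip_force: 0.0
```

Call:
drive_tool(plan=[[[0.2,-0.03,0,0,0,0,0.45],[0.4,-0.06,0,0,0,0,0.45],[0.6,-0.08,0,0,0,0,0.45],[0.715,-0.097,0,0,0,0,0.45],[0.715,-0.097,0.14,0,0,0,0.45],[0.715,-0.097,0.14,0,0,0,0.45],[0.715,-0.097,0.14,0,0,0,0.45]]])

```text
time: 23.32
position: [0.4631, 0.1101, 0.1564]
tool_rot: [0.663, 0.749, -0.002, -0.002]
wrist_force: [0.8, -0.2, 0.1]
gripper_width: 0.548
grip_force: 0.0
```

Run:
```python
from h import *
save('wrist','w11');p=cloud('w11');x,y,z=p[...,0],p[...,1],p[...,2]
m=(z>.056)&(z<.065)&(np.hypot(x-.4655,y-.1105)<.02);print(m.sum(),p[m].mean(0).round(4))
goto(.4655,.1105,.035,6.8)
```

```text
367 [0.4657 0.1107 0.0591]
t 23.37 pos [0.4644 0.1098 0.1579] -> [0.003 0.008 0.614] [-0.002 -0.     0.002]
```

View pics/w11.png

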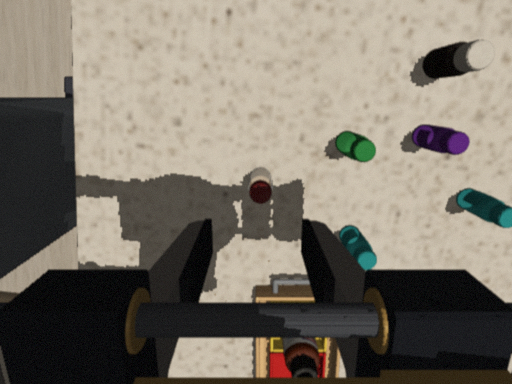

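The red vial (260,187) is between the jaws and its neighbours are clear. I'll descend and grip.

Call:
drive_tool(plan=[[[0.003,0.008,0.15,0,0,0,0.45],[0.003,0.008,0.3,0,0,0,0.45],[0.003,0.008,0.45,0,0,0,0.45],[0.003,0.008,0.57,0,0,0,0.45],[0.003,0.008,0.617,0,0,0,0.45],[0.003,0.008,0.617,0,0,0,0.45],[0.003,0.008,0.617,0,0,0,0.45],[0.003,0.008,0.617,0,0,0,1],[0.003,0.008,0.617,0,0,0,1],[0.003,0.008,0.617,0,0,0,1],[0.003,0.008,0.617,0,0,0,1],[0.003,0.008,0.617,0,0,0,1],[0.003,0.008,0.617,0,0,0,1],[0.003,0.008,0.617,0,0,0,1],[0.003,0.008,0.617,0,0,0,1],[0.003,0.008,0.617,0,0,0,1]]], squeeze=12)

```text
time: 24.7
position: [0.4672, 0.1114, 0.0363]
tool_rot: [0.663, 0.749, 0.0, 0.0]
wrist_force: [-1.6, -1.1, 5.2]
gripper_width: 0.234
grip_force: 12.0
```

Run:
```python
from h import *
goto(.532,-.1055,.2,6.8);s=observe();print(s['gripper_width']*92,s['grip_force'],s['wrist_force'])
```

```text
t 24.7 pos [0.4672 0.1114 0.0363] -> [-1.116  0.19  -0.818] [0.001 0.    0.002]
21.529925219847954 12.002867013216019 [-1.56546121 -1.13176196  5.24069167]
```

Call:
drive_tool(plan=[[[0,0,-0.1,0,0,0,1],[0,0,-0.3,0,0,0,1],[0,0,-0.5,0,0,0,1],[0,0,-0.7,0,0,0,1],[0,0,-0.818,0,0,0,1],[-0.2,0.03,-0.818,0,0,0,1],[-0.4,0.07,-0.818,0,0,0,1],[-0.558,0.095,-0.818,0,0,0,1],[-0.558,0.095,-0.818,0,0,0,1]]])

```text
time: 25.45
position: [0.5002, -0.0017, 0.1993]
tool_rot: [0.664, 0.747, -0.001, 0.001]
wrist_force: [-0.7, -0.7, 0.2]
gripper_width: 0.236
grip_force: 12.0
```

Call:
drive_tool(plan=[[[-0.2,0.03,0,0,0,0,1],[-0.4,0.07,0,0,0,0,1],[-0.558,0.095,0,0,0,0,1],[-0.558,0.095,0,0,0,0,1],[-0.558,0.095,0,0,0,0,1],[-0.558,0.095,0,0,0,0,1],[-0.558,0.095,0,0,0,0,1]]])

```text
time: 26.03
position: [0.5311, -0.104, 0.1989]
tool_rot: [0.662, 0.749, 0.0, -0.001]
wrist_force: [-0.8, 0.3, -0.5]
gripper_width: 0.236
grip_force: 12.0
```

Run:
```python
from h import *
goto(.532,-.1055,.045,6.8);s=observe();print(s['gripper_width']*92,s['grip_force'],s['wrist_force'])
```

```text
t 26.03 pos [ 0.5311 -0.104   0.1989] -> [-0.009  0.004  0.769] [-0.    -0.001  0.003]
21.666976476431582 11.999196857213974 [-0.80703916  0.28310413 -0.51726084]
```

Call:
drive_tool(plan=[[[-0.006,0.004,0.2,0,0,0,1],[-0.006,0.004,0.4,0,0,0,1],[-0.006,0.004,0.57,0,0,0,1],[-0.006,0.004,0.66,0,0,0,1],[-0.006,0.004,0.7,0,0,0,1],[-0.006,0.004,0.73,0,0,0,1],[-0.006,0.004,0.75,0,0,0,1],[-0.006,0.004,0.76,0,0,0,1],[-0.006,0.004,0.768,0,0,0,1],[-0.006,0.004,0.773,0,0,0,1],[-0.006,0.004,0.776,0,0,0,1],[-0.006,0.004,0.776,0,0,0,1],[-0.006,0.004,0.776,0,0,0,1]]])

```text
time: 27.12
position: [0.5327, -0.1068, 0.0444]
tool_rot: [0.663, 0.749, 0.0, 0.0]
wrist_force: [0.4, 0.3, 0.7]
gripper_width: 0.237
grip_force: 12.0
```

Call:
drive_tool(plan=[[[0,0,0.003,0,0,0,1],[0,0,0.004,0,0,0,1],[0,0,0.004,0,0,0,1]]])

```text
time: 27.37
position: [0.5328, -0.1069, 0.0443]
tool_rot: [0.663, 0.749, -0.0, 0.0]
wrist_force: [-2.0, -0.2, 6.7]
gripper_width: 0.235
grip_force: 12.0
```

Contact made; I'll release and retreat upwards, clear of the dropper.

Call:
drive_tool(plan=[[[0,0,0,0,0,0,0.45],[0,0,0,0,0,0,0.45],[0,0,0,0,0,0,0.45],[0,0,0,0,0,0,0.45],[0,0,0,0,0,0,0.45],[0,0,-0.1,0,0,0,0.45],[0,0,-0.3,0,0,0,0.45],[0,0,-0.5,0,0,0,0.45],[0,0,-0.7,0,0,0,0.45],[0,0,-0.95,0,0,0,0.45],[0,0,-0.95,0,0,0,0.45],[0,0,-0.95,0,0,0,0.45],[0,0,-0.95,0,0,0,0.45],[0,0,-0.95,0,0,0,0.45],[0,0,-0.95,0,0,0,0.45],[0,0,-0.95,0,0,0,0.45]]])

```text
time: 28.7
position: [0.5314, -0.1062, 0.231]
tool_rot: [0.663, 0.749, -0.001, -0.002]
wrist_force: [0.2, -0.3, 0.5]
gripper_width: 0.553
grip_force: 0.0
```

Run:
```python
from h import *
save('side','side12')
cv2.imwrite('pics/s12.png',cv2.resize(cv2.imread('pics/side12.png')[110:330,100:400],(800,587),interpolation=cv2.INTER_CUBIC))
```

```text
(no output)
```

View pics/s12.png

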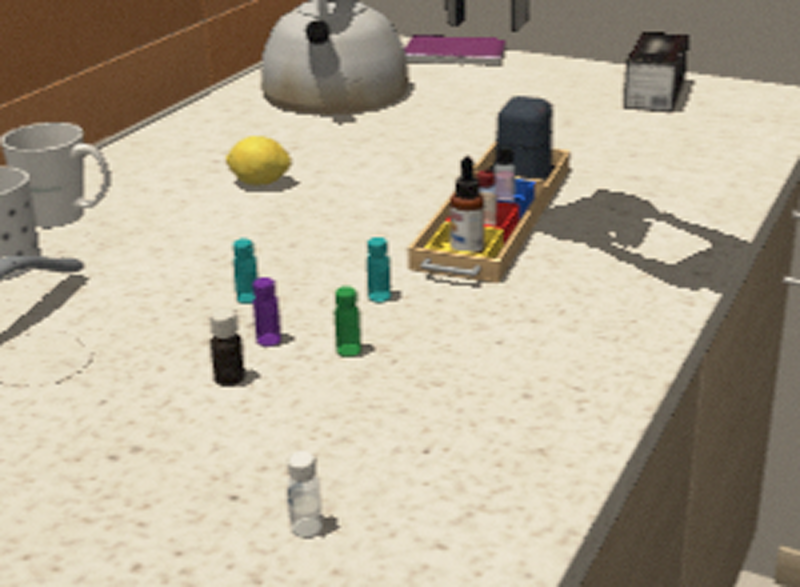

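The picture shows all four pieces upright in the caddy (dropper (467,205), red (488,195), pink (505,175), meter (525,135)). The look-alikes (228,350) and (305,495) are untouched, and the gripper is clear.

```bash
python3 -c "
from station import *
print(hand_in())"
```

```text
the job is handed in; nothing more can be done
None
```

The test kit is put away: the meter, dropper bottle, pink vial and red vial each stand upright in their own places in the caddy, the two white-capped look-alikes were not touched, and the job was handed in at about 29 s.

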